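# Shut the test-case tray and bar it

## Task

Push the open tray of the grey test case fully shut with the fingertips, gently enough that the two capacitors standing loose in it stay upright, and then push the steel bar round on its pivot until it lies straight across the closed tray front. Only push, from the outside: grip, hook or lift nothing, do not touch the capacitors, and leave the multimeter, screwdriver and heat sink where they lie.

Things in the scene. Friction and masses are not known exactly. Their poses are not given: they have to be found in the camera images.
- case: Grey sheet-steel bench test case, fixed to the bench, 240 wide x 270 deep x 94 mm high, clear roof. Origin: on the bench at the middle of its front edge; x points into the case (the way the tray is pushed), y to its left (as seen by the robot), z up. At its front left corner a dark bracket (x -40 to 45, y 121 to 151, up to z 33 mm) carries the steel bar's pivot post (up to z 75 mm).
- tray (a joint): How far the tray stands out of the case along the case's -x, in m: 0 = fully shut, starts at 0.09 to 0.15. Slides with about 2 N of friction and some damping, stays where it is left. Its front is a flat aluminium panel 230 wide, 8 thick, from 8 to 90 mm above the bench, outer face 8 mm in front of the case when shut; behind it is a shallow open tray 200 mm wide, 210 long, floor 14 mm above the bench. The inner side of the panel (towards the case) must not be pressed.
- tray_front (a point): Centre of the outer face of the tray's front panel, 49 mm above the bench; moves with the tray. Axes as the case's.
- bar (a joint): Angle of the steel bar about its upright pivot, rad: 0 = straight across the tray front (pointing to the case's -y), 1.57 = pointing straight out from the case (to its -x), more = swung farther aside; starts at 1.7 to 2.3, range 0 to 2.7. Stiff pivot (about 0.06 N m), stays where it is left. Its inner side (the one that looks at the tray when it lies across) must not be pressed.
- bar_pivot (a point): Point on the bar's pivot axis at the bar's mid-height (58 mm above the bench); 30 mm in front of the case's front edge and 137 mm to the left of its middle. Its axes turn with the bar: -y points along the bar to its end, -x out of the bar's outer side (the side to push).
- bar_end (a point): The free end of the bar, 170 mm from the pivot, at mid-height. The bar is 12 mm thick (6 mm either side of the pivot-to-end line) and 26 mm high, from 45 to 71 mm above the bench.
- cap_a: Black can capacitor 25 mm across, 60 high, about 45 g (varies), standing loose on the tray floor on the right; origin at the centre of its foot.
- cap_b: Same, on the left of the tray.
- meter: Grey handheld multimeter lying right of the case, 150 x 75 x 35 mm, origin at the centre of its underside, x along its length.
- driver: Screwdriver lying on the bench in front and to the right of the case, roughly crosswise, handle to the right; about 200 mm long, 26 mm high, its length along its own x, origin under its middle.
- heatsink: Finned aluminium heat sink on the bench to the left of the case, 80 x 60 x 38 mm, origin at the centre of its underside.
Things that resemble listed ones, but are neither listed nor needed, are in the scene too. What is shaped like the cap_b but green or orange is not meant.

How it is judged:
By the outcome, as a careful person would: the job done as asked, in the order asked, and still so for the second after the job is handed in, with the robot touching nothing.
It also fails if it takes over 64 s, if anything falls off the work surface, if the arm or the gripper's body presses on something with over 40 N, if the wrist force passes 120 N, or if a joint passes its speed limit or range.

## Robot

A 6-joint arm with a two-finger parallel gripper is mounted at the origin on the work surface. World frame = base frame: x ahead of the robot, y to its left, z up, the work surface at z = 0. Lengths are in mm, angles in degrees, forces in N, time in s.
With the tool pointing down it reaches from about 250 to 725 mm from the base axis. Payload 4 kg.
Tool frame: the origin (TCP) lies on the centre line of the jaws, within the pads' length; the fingertips stand 25 mm ahead of it and the grasp point (between the pads) lies 6 mm ahead of it; z points along the fingers, y is the direction in which the jaws open and shut (so a half turn about z gives the same grasp; the last joint's range is limited). The gripper opens to 85 mm and grips with 20 to 120 N. Pads are 22 mm wide; open, the fingers measure 114 mm over their backs; the gripper's body (76 mm by 85 mm) begins 54 mm behind the grasp point. The pads swing forward as they close: fully open they stand 13 mm farther back than shut.
Start: joints at [70.818, 13.785, 0.286, 76.501, 0, 90], TCP at [164.288, 472.238, 256.306] pointing down, gripper open.
Joint ranges: [-155.79, 155.79], [-60.16, 107.12], [-62.33, 73.08], [-114, 123.19], [-81.49, 82.49], [-180, 180]. Speed limits (degrees/s): [159.86, 159.86, 180, 180, 180, 180].

## Interface

Orientations are given as a 3x3 rotation matrix whose columns are the frame's x, y, z axes.
In Python, from workcell import r gives the robot as it stands.
- The arm moves only by the tool jog_arm, never from a script. Its argument "increments" is a list of rows, each a list of 6 numbers: the shift along the tool's x, y, z in mm, then the turn, a rotation vector about the tool's x, y, z in degrees. In form: [[x, y, z, ax, ay, az], ...]. A call has 1 to 5 rows; each row is the pose to reach, as a shift and turn from the pose commanded when the call began, along the tool's axes at that moment; what a row does not reach only later rows make up. A row lasts 1/12 s, in which the tool goes at most 41.7 mm and 7.16 degrees, less where a joint would pass 70% of its speed; a pose out of reach is approached as far as the arm can. A call with a gripper value outside its range is refused whole. "jaw" is the opening, from 0 (shut) to 1 (fully open), set as the call begins (left out, the last holds). The fingers move at their own pace and stop on an object; "grip_force" is the grip in N (left out, the last holds). Time passes only in rows, so rows that repeat a pose let the fingers close. It gives the time, the measured TCP pose, the force and the opening at its end, in the units of the state.
- r.read_state(): the state, without advancing time (a new reading comes with each control period).
- r.snapshot(name): name is "scene" or "top"; returns a dict with "pixels" (480x640x3 uint8, red, green, blue), "z_map" (480x640 float32, mm along the optical axis (not along the pixel's ray), 0 where there is no reading), "fx", "fy", "cx", "cy" (pixels), "position" and "attitude" of the camera in the world. Camera axes: x right, y down, z forward; pixel columns grow to the right and rows downward; lengths in mm; the calibration is good to about 2 mm. A picture is of the moment at which its call begins.
- r.close_job(): hands the job in, once; it reports no verdict.
The state is a dict: "time_s": time; "q": joint angles; "qvel": joint speeds; "joint_torque": joint torques, N m; "position": TCP position; "orientation": TCP orientation; "contact_force": force on the tool from outside, world axes, zero at the start; "wrist_torque": the same for the moment, N m; "grip_width": opening from 0.0 (shut) to 1.0 (fully open).
Only numpy, scipy, OpenCV 4.12 (cv2) and the standard library are available. Lean on these libraries where they do the work, as an engineer would, in place of code of your own. Each camera call takes 0.05 s, during which the arm holds its last target.

## Working session

There is one attempt and no reset: what is moved stays moved. The work goes in short steps, Python scripts to look and compute and a tool call to move; the robot and the scene stay as the last step left them, time stands still between calls to the robot, and variables do not carry over. Pictures are saved under pics/ and viewed, and the job is handed in when it is done.

Besides the shell and the picture viewer there is one more tool, called after "Call:" by a JSON object that holds its "method" and its "body", one argument or row to a line. jog_arm: Moves the arm, as the interface text tells. Its arguments: {"type":"object","properties":{"increments":{"type":"array","items":{"type":"array","items":{"type":"number"}}},"jaw":{"type":"number"},"grip_force":{"type":"number"}},"required":["increments"]}

```bash
ls; mkdir -p pics; python3 - <<'E'
from workcell import r
import cv2,numpy as np,pickle
print(r.read_state())
for n in("scene","top"):
    s=r.snapshot(n); pickle.dump(s,open(n+'0.pkl','wb'))
    cv2.imwrite(f'pics/{n}0.png',s['pixels'][:,:,::-1])
    print(n,s['fx'],s['cx'],s['cy'],s['position'],s['attitude'])
E
```

```text
pics
{'time_s': 0.0, 'q': array([ 7.08171933e+01,  1.38319280e+01,  2.12084007e-01,  7.65009992e+01,
       -1.62314388e-03,  9.00016195e+01]), 'qvel': array([ 0.01626654,  0.02655439,  0.02501506,  0.0379595 , -0.00490649,
        0.14546785]), 'joint_torque': array([ 1.01290198e-04, -3.72313535e+01,  2.52408725e+01,  1.69300823e-02,
        4.79121707e-05,  5.45788140e-06]), 'position': array([164.10570141, 471.67908842, 255.40440138]), 'orientation': array([[-9.44465745e-01,  3.28609209e-01, -6.66262119e-04],
       [ 3.28609884e-01,  9.44463625e-01, -2.00131060e-03],
       [-2.83887577e-05, -2.10910963e-03, -9.99997775e-01]]), 'contact_force': array([-0.21662394,  0.28874963,  0.6852271 ]), 'wrist_torque': array([-0.00604998, -0.03608052,  0.06076251]), 'grip_width': 1.0012392249333821}
scene 514.04708134699 317.0096179685739 241.7709998219552 [1105.04134032 -302.30889252  785.05976243] [[ 0.49758518  0.66332186 -0.55893926]
 [ 0.86729047 -0.36953055  0.33354821]
 [ 0.01470469 -0.65073135 -0.75916565]]
top 549.1146794447226 315.45144122080154 238.27451521638156 [ 416.95973807  -16.19505923 1014.99576436] [[ 0.01021596 -0.98735299  0.15820782]
 [-0.9998768  -0.008201    0.01338377]
 [-0.01191704 -0.15832506 -0.98731513]]
```

View pics/scene0.png

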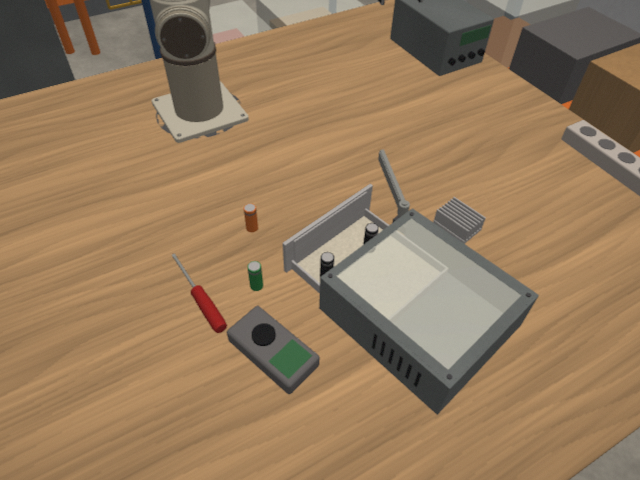

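View pics/top0.png

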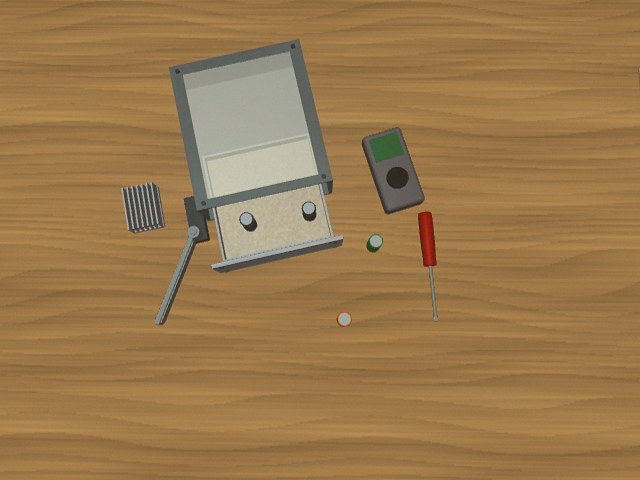

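```bash
cat >h.py <<'E'
import numpy as np,pickle,cv2
def ray(s,u,v,z):
    d=np.array(s['attitude'])@np.array([(u-s['cx'])/s['fx'],(v-s['cy'])/s['fy'],1]); p=np.array(s['position'])
    return p+d*(z-p[2])/d[2]
def cloud(s):
    v,u=np.mgrid[:480,:640]; Z=s['z_map']
    P=np.stack([(u-s['cx'])/s['fx']*Z,(v-s['cy'])/s['fy']*Z,Z],-1)@np.array(s['attitude']).T+np.array(s['position'])
    P[Z==0]=np.nan
    return P
E
python3 - <<'E'
from h import *
s=pickle.load(open('top0.pkl','rb'))
im=s['pixels'][:,:,::-1]
c=im[10:340,110:450]
cv2.imwrite('pics/crop.png',cv2.resize(im[180:340,130:450],(800,400),interpolation=cv2.INTER_CUBIC))
cv2.imwrite('pics/crop2.png',cv2.resize(im[30:230,150:350],(600,600),interpolation=cv2.INTER_CUBIC))
P=cloud(s)
for u,v in [(171,68),(298,40),(300,45),(212,265),(342,238),(277,253),(194,231),(160,322),(180,270),(430,230),(434,300),(374,240),(344,319),(247,217),(309,208)]:
    print(u,v,P[v,u].round(1))
E
```

```text
171 68 [871.3 258.3  94.8]
298 40 [927.5  31.6  92.2]
300 45 [917.1  27.7  93.6]
212 265 [517.6 171.1  91.6]
342 238 [566.3 -49.   88.5]
277 253 [539.7  61.7  87.2]
194 231 [578.9 208.7  73.4]
160 322 [421.4 260.4  70.3]
180 270 [510.8 230.8  69.6]
430 230 [ 592.6 -211.8   25. ]
434 300 [ 466.1 -218.5   12.6]
374 240 [ 567.5 -106.1   61.9]
344 319 [429.8 -53.8  60. ]
247 217 [604.6 116.8  73.3]
309 208 [621.5   8.4  73.4]
```

View pics/crop.png

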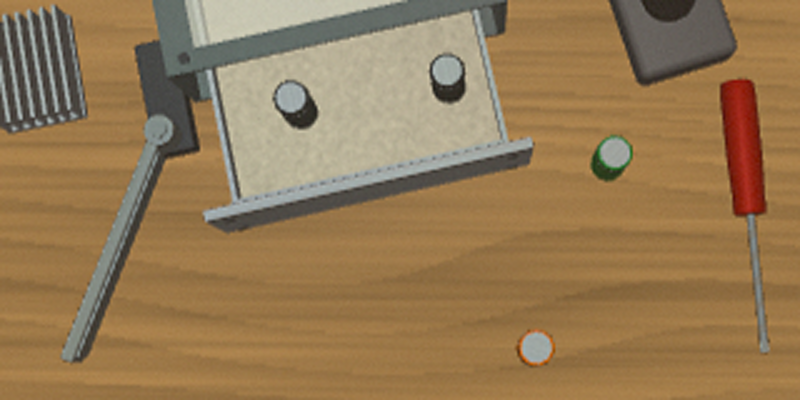

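View pics/crop2.png

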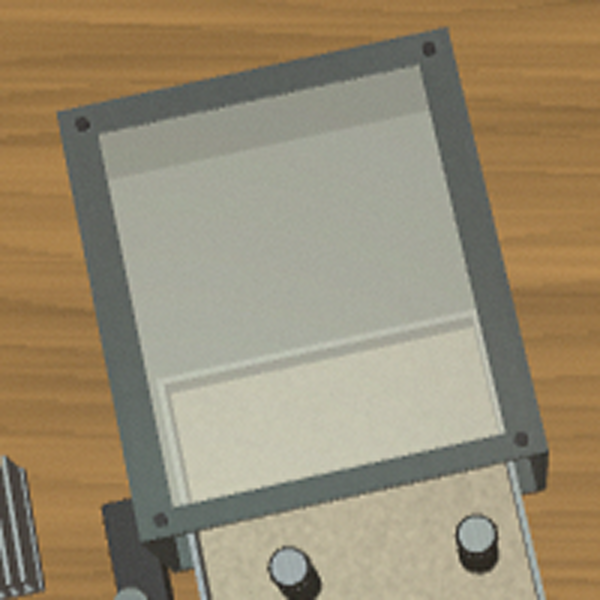

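```bash
cat >>h.py <<'E'
def pose():
    s=pickle.load(open('top0.pkl','rb'))
    C=[ray(s,u,v,94)[:2] for u,v in[(169.3,67.3),(298.7,39.3),(332.3,180.7),(196.7,210.7)]]
    return C
E
python3 - <<'E'
from h import *
s=pickle.load(open('top0.pkl','rb'))
C=pose()
BL,BR,FR,FL=C
for a,b in((BL,BR),(BR,FR),(FR,FL),(FL,BL)):
    d=b-a; print(np.linalg.norm(d),np.degrees(np.arctan2(d[1],d[0])))
ex=(BL-FL+BR-FR); ex/=np.linalg.norm(ex); 
ey=(BL-BR+FL-FR); ey/=np.linalg.norm(ey); print(ex,ey)
ctr=sum(C)/4
# yaw averaging
a=np.arctan2(ex[1],ex[0]); b=np.arctan2(-ey[0],ey[1]); y=(a+b)/2; print(np.degrees([a,b]))
ex=np.array([np.cos(y),np.sin(y)]); ey=np.array([-ex[1],ex[0]])
o=ctr-135*ex; print('origin',o,'yaw',np.degrees(y))
def loc(p): return np.round([(p[:2]-o)@ex,(p[:2]-o)@ey],1)
print('panel top outer',[loc(ray(s,u,v,90)) for u,v in[(212,267.3),(342.8,240)]],[ray(s,u,v,90).round(1) for u,v in[(212,267.3),(342.8,240)]])
pv=ray(s,130+157/2.5,180+127/2.5,75);print('pivot',loc(pv),pv, 'expected',o-30*ex+137*ey)
be=ray(s,130+72/2.5,180+356/2.5,71);print('end',loc(be),be,np.linalg.norm(be[:2]-pv[:2]))
d=loc(be)-np.array([-30,137]); print('angle',np.arctan2(-d[0],-d[1]))
for n,u,v,z in[('capb',292/2.5+130,180+95/2.5,74),('capa',448/2.5+130,180+70/2.5,74),('green',614/2.5+130,180+153/2.5,60),('orange',344,319,60),('drvtip',130+765/2.5,180+350/2.5,13),('drvend',130+737/2.5,180+82/2.5,26)]:
    p=ray(s,u,v,z);print(n,p.round(1),loc(p))
import pickle; pickle.dump((o,y),open('case.pkl','wb'))
E
```

```text
237.86870352283424 -76.66836733039828
269.6049292775217 -166.70204445973224
238.82483383750153 103.23850873299405
269.2190222493117 13.094487986444767
[0.97359367 0.22828791] [-0.22979457  0.97323916]
[13.19629463 13.28497731]
origin [637.88077249  84.2871009 ] yaw 13.240635967400703
panel top outer [array([-100.8,  113.1]), array([-104.1, -113.8])] [array([513.9, 171.3,  90. ]), array([562.6, -50.3,  90. ])]
pivot [-28.4 136.2] [578.99880021 210.38982036  75.        ] expected [577.29961252 210.77395025]
end [-170.6  223. ] [420.73220255 262.24785785  71.        ] 166.54600561543924
angle 2.1197483983446923
capb [602.7 117.   74. ] [-26.8  39.9]
capa [621.4   8.1  74. ] [-33.5 -70.4]
green [ 565.7 -109.    60. ] [-114.6 -171.6]
orange [429.8 -53.8  60. ] [-234.2  -86.7]
drvtip [ 430.3 -221.2   13. ] [-272.  -249.8]
drvend [ 624.4 -202.8   26. ] [ -78.9 -276.4]
```

```bash
cat >>h.py <<'E'
from scipy.spatial.transform import Rotation as Ro
o,yaw=pickle.load(open('case.pkl','rb'))
ex=np.array([np.cos(yaw),np.sin(yaw)]); ey=np.array([-ex[1],ex[0]])
def w(x,y): return o+x*ex+y*ey
def tgt(x,y,z,yd):  # case coords, case-frame yaw of tool x deg
    a=np.radians(yd)+yaw; c,s=np.cos(a),np.sin(a)
    return np.r_[w(x,y),z],np.array([[c,s,0],[s,-c,0],[0,0,-1.]])
def inc(P,R,t):
    p,Rt=t; return np.round(np.r_[R.T@(p-P),np.degrees(Ro.from_matrix(R.T@Rt).as_rotvec())],1)
def bar(th,rho=125,off=17,z=66):
    t=np.radians(th); d=np.array([-np.sin(t),-np.cos(t)]); n=np.array([-np.cos(t),np.sin(t)])
    p=np.array([-30,137])+rho*d+off*n
    return tgt(p[0],p[1],z,np.degrees(np.arctan2(n[1],n[0])))
def now(show=True):
    from workcell import r
    s=r.read_state(); P,R=s['position'],s['orientation']
    l=P[:2]-o
    if show: print('t',round(s['time_s'],2),'case',(l@ex).round(1),(l@ey).round(1),P[2].round(1),'yaw',(np.degrees(np.arctan2(R[1,0],R[0,0])-yaw)%360).round(1),'F',(s['contact_force']).round(1),'q',s['q'].round(0),'w',round(s['grip_width'],2))
    return P,R
E
python3 - <<'E'
from h import *
P,R=now()
print(inc(P,R,tgt(-145,0,200,180)))
E
```

```text
t 0.1 case -372.4 485.7 255.5 yaw 147.6 F [-0.2  0.6  0.2] q [71. 14.  0. 77.  0. 90.] w 1.0
[-4.524e+02 -2.879e+02  5.600e+01 -1.000e-01 -0.000e+00 -3.240e+01]
```

Call:
{"method": "jog_arm", "body": {
  "increments": [
    [-34,-22,4,0,0,-2.5],
    [-68,-44,8,0,0,-5],
    [-102,-66,12,0,0,-7.5],
    [-136,-88,17,0,0,-10],
    [-170,-110,21,0,0,-12.5]
  ],
  "jaw": 0,
  "grip_force": 20
}}

```text
time_s: 0.52
position: [289.1, 310.8, 234.7]
orientation: [[-0.994, 0.113, -0.0], [0.113, 0.994, -0.001], [0.0, -0.001, -1.0]]
contact_force: [-0.3, 0.7, -0.8]
grip_width: 0.298
```

```bash
python3 - <<'E'
from h import *
P,R=now()
print(inc(P,R,tgt(-145,0,200,180)))
E
```

```text
t 0.52 case -287.7 300.3 234.7 yaw 160.3 F [-0.3  0.7 -0.8] q [ 47.   6. -13.  72.  -0.  54.] w 0.3
[-235.7 -234.5   34.7   -0.    -0.   -19.7]
```

Call:
{"method": "jog_arm", "body": {
  "increments": [
    [-26,-26,4,0,0,-2.2],
    [-52,-52,8,0,0,-4.4],
    [-78,-78,12,0,0,-6.6],
    [-104,-104,15,0,0,-8.8],
    [-130,-130,19,0,0,-11]
  ]
}}

```text
time_s: 0.93
position: [403.3, 166.5, 216.0]
orientation: [[-0.997, -0.077, -0.0], [-0.077, 0.997, -0.0], [0.0, -0.0, -1.0]]
contact_force: [0.8, 0.2, -0.2]
grip_width: 0.001
```

```bash
python3 - <<'E'
from h import *
P,R=now()
print(inc(P,R,tgt(-145,0,150,180)))
E
```

```text
t 0.93 case -209.5 133.8 216.0 yaw 171.2 F [ 0.8  0.2 -0.2] q [ 22.   8. -13.  69.   0.  18.] w 0.0
[ -84.3 -122.3   66.     0.    -0.    -8.8]
```

Call:
{"method": "jog_arm", "body": {
  "increments": [
    [-17,-25,13,0,0,-1.8],
    [-34,-50,26,0,0,-3.6],
    [-51,-75,40,0,0,-5.4],
    [-68,-100,53,0,0,-7.2],
    [-84,-122,66,0,0,-8.8]
  ]
}}

```text
time_s: 1.35
position: [496.1, 51.1, 149.3]
orientation: [[-0.974, -0.227, -0.001], [-0.227, 0.974, -0.0], [0.001, -0.0, -1.0]]
contact_force: [-0.6, 0.2, -0.8]
grip_width: -0.005
```

```bash
python3 - <<'E'
from h import *
P,R=now()
print(inc(P,R,tgt(-145,0,75,180)))
E
```

```text
t 1.35 case -145.6 0.2 149.3 yaw 179.9 F [-0.6  0.2 -0.8] q [  6.  18. -11.  61.  -0.  -7.] w -0.0
[-0.6 -0.2 74.3 -0.  -0.  -0.1]
```

Call:
{"method": "jog_arm", "body": {
  "increments": [
    [0,0,18,0,0,0],
    [0,0,36,0,0,0],
    [0,0,54,0,0,0],
    [0,0,70,0,0,0],
    [0,0,74,0,0,0]
  ]
}}

```text
time_s: 1.77
position: [493.3, 52.5, 73.3]
orientation: [[-0.974, -0.227, -0.006], [-0.227, 0.974, -0.001], [0.006, 0.001, -1.0]]
contact_force: [-0.4, -0.5, 0.2]
grip_width: 0.0
```

```bash
python3 - <<'E'
from h import *
P,R=now()
from workcell import r
for n in("scene","top"):
    s=r.snapshot(n); cv2.imwrite(f'pics/{n}1.png',s['pixels'][:,:,::-1])
now()
E
```

```text
t 1.77 case -148.1 2.2 73.3 yaw 179.9 F [-0.4 -0.5  0.2] q [  6.  23. -17.  51.   0.  -7.] w 0.0
t 1.87 case -146.8 2.2 75.2 yaw 179.9 F [-0.8 -0.5  0.7] q [  6.  23. -17.  51.  -0.  -7.] w -0.0
```

View pics/scene1.png

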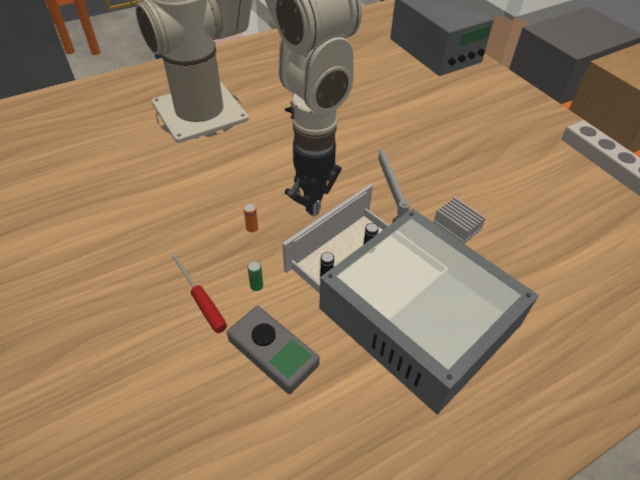

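View pics/top1.png

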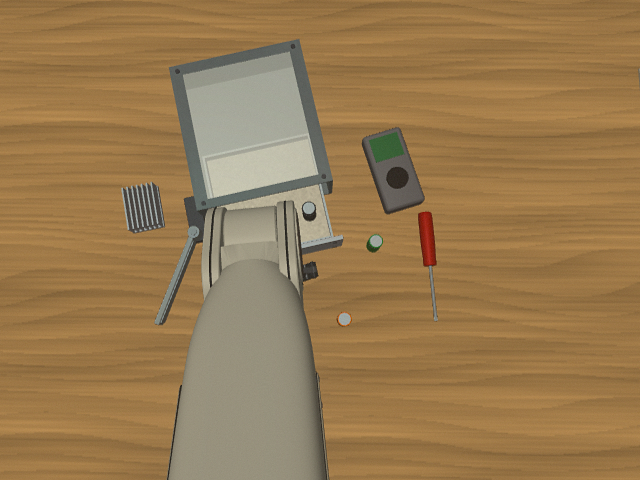

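Call:
{"method": "jog_arm", "body": {
  "increments": [
    [-6,0,0,0,0,0],
    [-12,0,0,0,0,0],
    [-18,0,0,0,0,0],
    [-22,0,0,0,0,0],
    [-25,0,0,0,0,0]
  ]
}}

```text
time_s: 2.28
position: [521.4, 58.9, 77.0]
orientation: [[-0.974, -0.227, 0.002], [-0.227, 0.974, 0.0], [-0.002, -0.0, -1.0]]
contact_force: [0.8, -0.4, 0.0]
grip_width: 0.002
```

Call:
{"method": "jog_arm", "body": {
  "increments": [
    [-2,0,0,0,0,0],
    [-4,0,0,0,0,0],
    [-6,0,0,0,0,0],
    [-8,0,0,0,0,0],
    [-10,0,0,0,0,0]
  ]
}}

```text
time_s: 2.7
position: [529.1, 60.7, 76.3]
orientation: [[-0.974, -0.227, -0.002], [-0.227, 0.974, -0.0], [0.002, 0.0, -1.0]]
contact_force: [-1.7, -0.2, 2.1]
grip_width: -0.001
```

Call:
{"method": "jog_arm", "body": {
  "increments": [
    [-2,0,0,0,0,0],
    [-4,0,0,0,0,0],
    [-6,0,0,0,0,0],
    [-8,0,0,0,0,0],
    [-10,0,0,0,0,0]
  ]
}}

```text
time_s: 3.12
position: [539.5, 63.2, 76.3]
orientation: [[-0.974, -0.227, -0.0], [-0.227, 0.974, 0.0], [0.0, 0.0, -1.0]]
contact_force: [-2.4, -0.6, 1.2]
grip_width: 0.0
```

```bash
python3 - <<'E'
from h import *
now()
E
```

```text
t 3.12 case -100.6 2.0 76.3 yaw 179.9 F [-2.4 -0.6  1.2] q [ 7. 27. -9. 54.  0. -6.] w 0.0
```

Call:
{"method": "jog_arm", "body": {
  "increments": [
    [-2.5,0,0,0,0,0],
    [-5.5,0,0,0,0,0],
    [-8.5,0,0,0,0,0],
    [-11.5,0,0,0,0,0],
    [-14.5,0,0,0,0,0]
  ]
}}

```text
time_s: 3.53
position: [553.9, 66.6, 76.3]
orientation: [[-0.974, -0.227, -0.0], [-0.227, 0.974, 0.0], [0.0, 0.0, -1.0]]
contact_force: [-2.2, 1.1, 1.3]
grip_width: 0.0
```

Call:
{"method": "jog_arm", "body": {
  "increments": [
    [-3,0,0,0,0,0],
    [-6,0,0,0,0,0],
    [-9,0,0,0,0,0],
    [-12,0,0,0,0,0],
    [-15,0,0,0,0,0]
  ]
}}

```text
time_s: 3.95
position: [568.4, 70.1, 76.3]
orientation: [[-0.974, -0.227, -0.0], [-0.227, 0.974, 0.0], [0.0, 0.0, -1.0]]
contact_force: [-3.3, 0.8, 2.5]
grip_width: -0.001
```

Call:
{"method": "jog_arm", "body": {
  "increments": [
    [-3,0,0,0,0,0],
    [-6,0,0,0,0,0],
    [-9,0,0,0,0,0],
    [-12,0,0,0,0,0],
    [-15,0,0,0,0,0]
  ]
}}

```text
time_s: 4.37
position: [583.0, 73.4, 76.3]
orientation: [[-0.974, -0.227, -0.0], [-0.227, 0.974, 0.0], [0.0, 0.0, -1.0]]
contact_force: [-3.5, 1.6, 1.5]
grip_width: -0.002
```

Call:
{"method": "jog_arm", "body": {
  "increments": [
    [-3,0,0,0,0,0],
    [-6,0,0,0,0,0],
    [-9,0,0,0,0,0],
    [-11.5,0,0,0,0,0],
    [-14,0,0,0,0,0]
  ]
}}

```text
time_s: 4.78
position: [596.7, 76.5, 76.3]
orientation: [[-0.974, -0.227, 0.0], [-0.227, 0.974, 0.0], [-0.0, 0.0, -1.0]]
contact_force: [-3.4, 1.6, 1.5]
grip_width: 0.0
```

```bash
python3 - <<'E'
from h import *
now()
E
```

```text
t 4.78 case -41.8 1.8 76.3 yaw 179.9 F [-3.4  1.6  1.5] q [ 7. 33.  1. 58.  0. -6.] w 0.0
```

Call:
{"method": "jog_arm", "body": {
  "increments": [
    [-2.5,0,0,0,0,0],
    [-5,0,0,0,0,0],
    [-7.5,0,0,0,0,0],
    [-10,0,0,0,0,0],
    [-12,0,0,0,0,0]
  ]
}}

```text
time_s: 5.2
position: [608.4, 79.2, 76.3]
orientation: [[-0.974, -0.227, 0.0], [-0.227, 0.974, -0.0], [-0.0, -0.0, -1.0]]
contact_force: [-2.8, 0.9, 2.5]
grip_width: -0.003
```

Call:
{"method": "jog_arm", "body": {
  "increments": [
    [-1.5,0,0,0,0,0],
    [-3,0,0,0,0,0],
    [-4.5,0,0,0,0,0],
    [-5.5,0,0,0,0,0],
    [-6.5,0,0,0,0,0]
  ]
}}

```text
time_s: 5.62
position: [614.5, 80.6, 76.3]
orientation: [[-0.974, -0.227, -0.0], [-0.227, 0.974, -0.0], [0.0, -0.0, -1.0]]
contact_force: [-2.3, 1.5, 0.6]
grip_width: 0.001
```

Call:
{"method": "jog_arm", "body": {
  "increments": [
    [-0.7,0,0,0,0,0],
    [-1.4,0,0,0,0,0],
    [-2.1,0,0,0,0,0],
    [-2.8,0,0,0,0,0],
    [-3.5,0,0,0,0,0]
  ]
}}

```text
time_s: 6.03
position: [617.9, 81.4, 76.3]
orientation: [[-0.974, -0.227, -0.0], [-0.227, 0.974, -0.0], [0.0, -0.0, -1.0]]
contact_force: [-1.5, 0.9, 1.2]
grip_width: 0.001
```

```bash
python3 - <<'E'
from h import *
now()
E
```

```text
t 6.03 case -20.1 1.7 76.3 yaw 179.9 F [-1.5  0.9  1.2] q [ 8. 35.  5. 60. -0. -6.] w 0.0
```

Call:
{"method": "jog_arm", "body": {
  "increments": [
    [-0.6,0,0,0,0,0],
    [-1.2,0,0,0,0,0],
    [-1.8,0,0,0,0,0],
    [-2.4,0,0,0,0,0],
    [-3,0,0,0,0,0]
  ]
}}

```text
time_s: 6.45
position: [619.7, 81.8, 76.3]
orientation: [[-0.974, -0.227, -0.002], [-0.227, 0.974, -0.001], [0.003, -0.0, -1.0]]
contact_force: [-6.7, 0.8, 4.9]
grip_width: 0.001
```

Call:
{"method": "jog_arm", "body": {
  "increments": [
    [-0.5,0,0,0,0,0],
    [-1,0,0,0,0,0],
    [-1.5,0,0,0,0,0],
    [-1.5,0,0,0,0,0]
  ]
}}

```text
time_s: 6.78
position: [619.7, 81.8, 76.3]
orientation: [[-0.974, -0.227, -0.005], [-0.227, 0.974, -0.001], [0.005, 0.0, -1.0]]
contact_force: [-10.2, -0.8, 7.3]
grip_width: 0.001
```

Call:
{"method": "jog_arm", "body": {
  "increments": [
    [4,0,0,0,0,0],
    [14,0,0,0,0,0],
    [32,0,-8,0,0,0],
    [52,0,-28,0,0,0],
    [75,0,-50,0,0,0]
  ]
}}

```text
time_s: 7.2
position: [549.0, 64.8, 125.5]
orientation: [[-0.974, -0.227, -0.0], [-0.227, 0.974, -0.001], [0.0, -0.001, -1.0]]
contact_force: [0.1, -0.4, 1.0]
grip_width: 0.001
```

```bash
python3 - <<'E'
from h import *
P,R=now()
from workcell import r
for n in("scene","top"):
    s=r.snapshot(n); cv2.imwrite(f'pics/{n}2.png',s['pixels'][:,:,::-1])
P,R=now()
print(inc(P,R,bar(121.5,off=45,z=140)))
E
```

```text
t 7.2 case -91.0 1.4 125.5 yaw 179.9 F [ 0.1 -0.4  1. ] q [ 7. 25. -4. 61. -0. -6.] w 0.0
t 7.3 case -90.5 1.1 129.9 yaw 179.8 F [ 0.9 -0.1  0.8] q [ 7. 24. -4. 61. -0. -6.] w 0.0
[ 23.3 239.5 -10.6   0.3   0.3 121.3]
```

View pics/scene2.png

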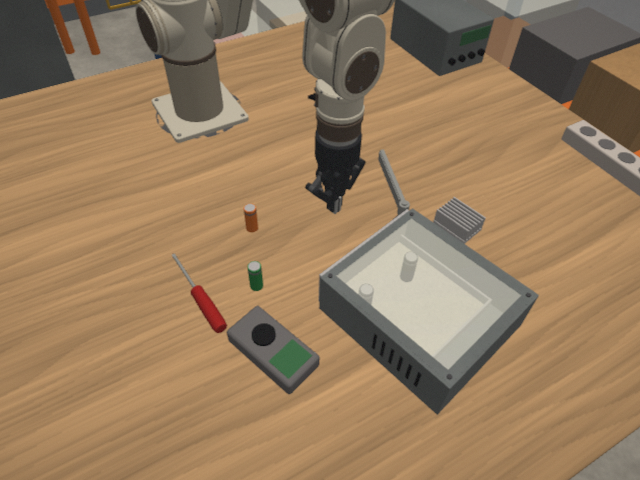

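View pics/top2.png

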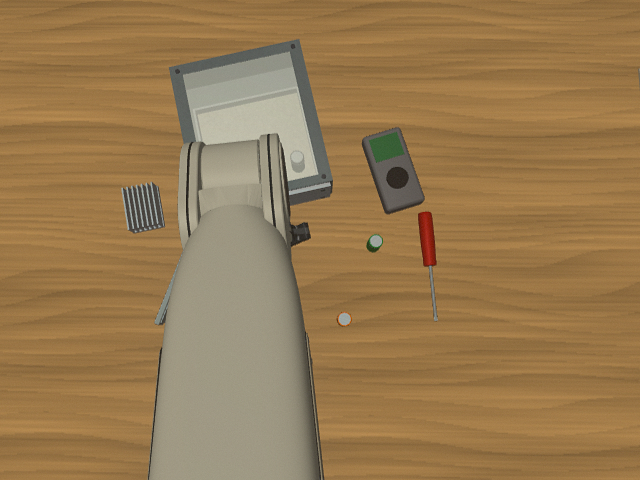

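Call:
{"method": "jog_arm", "body": {
  "increments": [
    [1,12,-4,0,0,6.5],
    [2,24,-8,0,0,13],
    [3,36,-12,0,0,19.5],
    [5,48,-15,0,0,26],
    [6,60,-15,0,0,32.5]
  ]
}}

```text
time_s: 7.72
position: [531.4, 123.0, 141.8]
orientation: [[-0.941, 0.338, 0.004], [0.338, 0.941, 0.0], [-0.003, 0.001, -1.0]]
contact_force: [0.1, 0.5, -0.3]
grip_width: 0.001
```

```bash
python3 - <<'E'
from h import *
P,R=now()
print(inc(P,R,bar(121.5,off=45,z=145)))
E
```

```text
t 7.72 case -94.8 62.1 141.8 yaw 147.0 F [ 0.1  0.5 -0.3] q [13. 23. -4. 62. -0. 33.] w 0.0
[ 1.126e+02  1.399e+02 -3.400e+00  2.000e-01  1.000e-01  8.850e+01]
```

Call:
{"method": "jog_arm", "body": {
  "increments": [
    [8,10,-1,0,0,6.5],
    [16,20,-2,0,0,13],
    [24,30,-3,0,0,19.5],
    [32,40,-3,0,0,26],
    [40,50,-3,0,0,32.5]
  ]
}}

```text
time_s: 8.13
position: [509.9, 183.7, 144.1]
orientation: [[-0.613, 0.79, 0.003], [0.79, 0.613, 0.0], [-0.001, 0.002, -1.0]]
contact_force: [-0.4, 0.9, -0.1]
grip_width: -0.001
```

```bash
python3 - <<'E'
from h import *
P,R=now()
print(inc(P,R,bar(121.5,off=45,z=145)))
E
```

```text
t 8.13 case -101.8 126.1 144.1 yaw 114.5 F [-0.4  0.9 -0.1] q [20. 23. -5. 63. -0. 72.] w -0.0
[109.   37.3  -1.    0.2   0.   56. ]
```

Call:
{"method": "jog_arm", "body": {
  "increments": [
    [12,4,0,0,0,6.5],
    [24,8,0,0,0,13],
    [36,12,0,0,0,19.5],
    [48,16,0,0,0,26],
    [60,20,0,0,0,32.5]
  ]
}}

```text
time_s: 8.55
position: [488.5, 243.4, 144.0]
orientation: [[-0.092, 0.996, 0.002], [0.996, 0.092, 0.0], [0.0, 0.002, -1.0]]
contact_force: [0.4, -0.5, 0.1]
grip_width: 0.001
```

```bash
python3 - <<'E'
from h import *
P,R=now()
print(inc(P,R,bar(121.5,off=45,z=145)))
E
```

```text
t 8.55 case -108.9 189.1 144.0 yaw 82.0 F [ 0.4 -0.5  0.1] q [ 27.  23.  -4.  63.  -0. 111.] w 0.0
[ 50.5 -11.2  -1.    0.1  -0.   23.5]
```

Call:
{"method": "jog_arm", "body": {
  "increments": [
    [12,-2,0,0,0,6],
    [24,-5,0,0,0,12],
    [36,-8,0,0,0,18],
    [48,-11,0,0,0,23.5],
    [50.5,-11,0,0,0,23.5]
  ]
}}

```text
time_s: 8.97
position: [472.1, 293.6, 144.0]
orientation: [[0.307, 0.952, 0.002], [0.952, -0.307, 0.001], [0.002, 0.001, -1.0]]
contact_force: [0.0, 1.3, -0.2]
grip_width: -0.003
```

```bash
python3 - <<'E'
from h import *
P,R=now()
from workcell import r
for n in("scene","top"):
    s=r.snapshot(n); cv2.imwrite(f'pics/{n}3.png',s['pixels'][:,:,::-1])
P,R=now()
print(inc(P,R,bar(121.5,off=45,z=66)))
E
```

```text
t 8.97 case -113.4 241.7 144.0 yaw 58.9 F [ 0.   1.3 -0.2] q [ 32.  24.  -2.  63.   0. 140.] w -0.0
t 9.07 case -113.7 240.4 144.0 yaw 59.1 F [-0.5 -1.3 -0.8] q [ 32.  24.  -2.  63.  -0. 139.] w 0.0
[ 0.5  0.3 78.   0.1 -0.   0.6]
```

View pics/scene3.png

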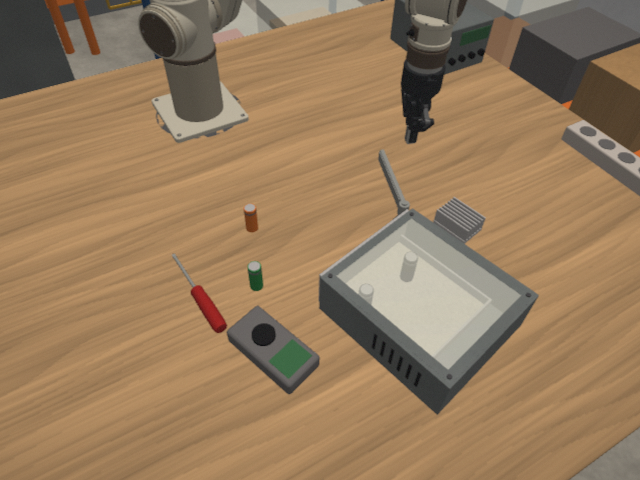

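View pics/top3.png

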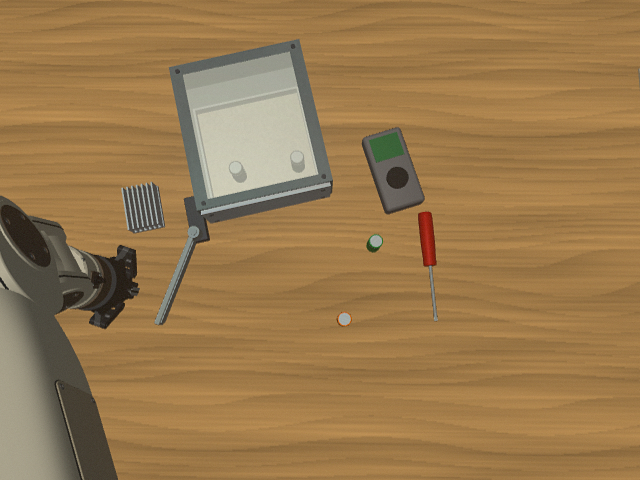

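Call:
{"method": "jog_arm", "body": {
  "increments": [
    [0,0,18,0,0,0],
    [0,0,36,0,0,0],
    [0,0,54,0,0,0],
    [0,0,72,0,0,0],
    [0,0,78,0,0,0]
  ]
}}

```text
time_s: 9.48
position: [470.6, 289.9, 63.6]
orientation: [[0.306, 0.952, -0.003], [0.952, -0.306, -0.003], [-0.003, -0.002, -1.0]]
contact_force: [-0.7, 1.6, -0.7]
grip_width: 0.002
```

Call:
{"method": "jog_arm", "body": {
  "increments": [
    [-5,0,0,0,0,0],
    [-10,0,0,0,0,0],
    [-15,0,0,0,0,0],
    [-19,0,0,0,0,0],
    [-22,0,0,0,0,0]
  ]
}}

```text
time_s: 9.9
position: [465.1, 270.3, 67.4]
orientation: [[0.307, 0.952, 0.002], [0.952, -0.307, 0.001], [0.001, 0.001, -1.0]]
contact_force: [0.0, -1.0, 0.0]
grip_width: -0.005
```

```bash
cat > b.py <<'E'
from h import *
import sys
P,R=now()
for th in map(float,sys.argv[1:]): print(th,inc(P,R,bar(th,off=17)))
E
python3 b.py 121 117 113 109 105 101
```

```text
t 9.9 case -125.5 220.6 67.4 yaw 58.9 F [ 0. -1.  0.] q [ 30.  27. -11.  52.  -0. 138.] w -0.01
121.0 [-5.5 -0.   1.4  0.1 -0.1 -0.1]
117.0 [-14.2  -0.9   1.4   0.1  -0.1  -4.1]
113.0 [-23.   -1.1   1.4   0.1  -0.1  -8.1]
109.0 [-31.8  -0.8   1.4   0.1  -0.1 -12.1]
105.0 [-40.6   0.2   1.4   0.1  -0.1 -16.1]
101.0 [-49.2   1.8   1.4   0.1  -0.1 -20.1]
```

Call:
{"method": "jog_arm", "body": {
  "increments": [
    [-5.5,0,1,0,0,0],
    [-10,-0.5,1,0,0,-2],
    [-14.2,-0.9,1.4,0,0,-4],
    [-18.6,-1,1.4,0,0,-6],
    [-23,-1.1,1.4,0,0,-8]
  ]
}}

```text
time_s: 10.32
position: [456.7, 249.1, 65.4]
orientation: [[0.17, 0.986, 0.001], [0.986, -0.17, 0.001], [0.001, 0.001, -1.0]]
contact_force: [0.9, 0.3, 1.0]
grip_width: 0.001
```

```bash
python3 b.py 113 110 107 104 101 98 95
```

```text
t 10.32 case -138.6 201.9 65.4 yaw 67.0 F [0.9 0.3 1. ] q [ 29.  25. -14.  51.   0. 128.] w 0.0
113.0 [-0.3  0.3 -0.6  0.1 -0.1 -0. ]
110.0 [-6.9 -0.4 -0.6  0.1 -0.1 -3. ]
107.0 [-13.4  -0.8  -0.6   0.1  -0.1  -6. ]
104.0 [-20.   -0.8  -0.6   0.1  -0.1  -9. ]
101.0 [-26.6  -0.5  -0.6   0.1  -0.1 -12. ]
98.0 [-33.2   0.2  -0.6   0.1  -0.1 -15. ]
95.0 [-39.7   1.2  -0.6   0.1  -0.1 -18. ]
```

Call:
{"method": "jog_arm", "body": {
  "increments": [
    [-7,-0.4,0,0,0,-3],
    [-13.4,-0.8,0,0,0,-6],
    [-20,-0.8,0,0,0,-9],
    [-26.6,-0.5,0,0,0,-12],
    [-33.2,0.2,0,0,0,-15]
  ]
}}

```text
time_s: 10.73
position: [451.0, 216.2, 65.4]
orientation: [[-0.092, 0.996, 0.001], [0.996, 0.092, 0.001], [0.001, 0.001, -1.0]]
contact_force: [0.3, 1.6, 0.4]
grip_width: 0.001
```

```bash
python3 b.py 98 95 92 89 86 83
python3 - <<'E'
from h import *
from workcell import r
s=r.snapshot("scene"); cv2.imwrite(f'pics/scene4.png',s['pixels'][:,:,::-1])
E
```

```text
t 10.73 case -151.7 171.2 65.4 yaw 82.1 F [0.3 1.6 0.4] q [ 26.  24. -17.  50.   0. 110.] w 0.0
98.0 [ 0.1  0.2 -0.6  0.  -0.   0.1]
95.0 [-6.5 -0.5 -0.6  0.  -0.  -2.9]
92.0 [-13.1  -0.9  -0.6   0.1  -0.   -5.9]
89.0 [-19.7  -0.9  -0.6   0.1  -0.   -8.9]
86.0 [-26.3  -0.6  -0.6   0.1  -0.  -11.9]
83.0 [-32.9   0.1  -0.6   0.1  -0.  -14.9]
```

View pics/scene4.png

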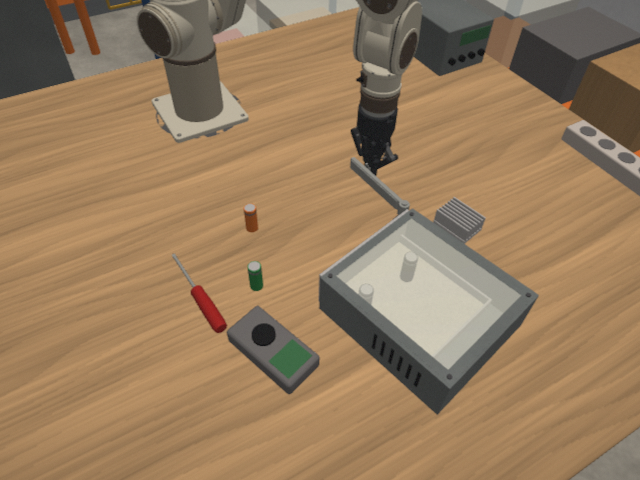

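The bar has swung in and the fingers are on its outer side. The pattern repeats identically for each 15° step.

Call:
{"method": "jog_arm", "body": {
  "increments": [
    [-6.6,-0.5,0,0,0,-3],
    [-13.2,-0.9,0,0,0,-6],
    [-19.8,-0.9,0,0,0,-9],
    [-26.4,-0.6,0,0,0,-12],
    [-33,0.1,0,0,0,-15]
  ]
}}

```text
time_s: 11.2
position: [454.1, 183.5, 65.3]
orientation: [[-0.346, 0.938, 0.0], [0.938, 0.346, 0.001], [0.0, 0.001, -1.0]]
contact_force: [0.1, 0.3, -0.3]
grip_width: -0.001
```

```bash
python3 b.py 83 80 77 74 71 68
```

```text
t 11.2 case -156.2 138.7 65.3 yaw 97.0 F [ 0.1  0.3 -0.3] q [ 22.  23. -19.  49.   0.  92.] w -0.0
83.0 [-0.   0.1 -0.7  0.  -0.  -0. ]
80.0 [-6.6 -0.7 -0.7  0.  -0.  -3. ]
77.0 [-13.2  -1.   -0.7   0.   -0.   -6. ]
74.0 [-19.8  -1.1  -0.7   0.   -0.   -9. ]
71.0 [-26.4  -0.7  -0.7   0.   -0.  -12. ]
68.0 [-33.   -0.1  -0.7   0.   -0.  -15. ]
```

Call:
{"method": "jog_arm", "body": {
  "increments": [
    [-6.6,-0.6,0,0,0,-3],
    [-13.2,-1,0,0,0,-6],
    [-19.8,-1,0,0,0,-9],
    [-26.4,-0.7,0,0,0,-12],
    [-33,0,0,0,0,-15]
  ]
}}

```text
time_s: 11.62
position: [465.3, 152.4, 65.2]
orientation: [[-0.577, 0.817, 0.0], [0.817, 0.577, 0.0], [0.0, 0.0, -1.0]]
contact_force: [-0.2, 1.1, 1.0]
grip_width: 0.001
```

Call:
{"method": "jog_arm", "body": {
  "increments": [
    [-6.6,-0.6,0,0,0,-3],
    [-13.2,-1,0,0,0,-6],
    [-19.8,-1,0,0,0,-9],
    [-26.4,-0.7,0,0,0,-12],
    [-33,0,0,0,0,-15]
  ]
}}

```text
time_s: 12.03
position: [484.3, 125.3, 65.1]
orientation: [[-0.768, 0.64, -0.0], [0.64, 0.768, 0.0], [0.0, 0.0, -1.0]]
contact_force: [-0.5, -0.3, 0.2]
grip_width: -0.003
```

```bash
python3 b.py 53 50 47 44 41 38
python3 - <<'E'
from h import *
from workcell import r
s=r.snapshot("scene"); cv2.imwrite(f'pics/scene5.png',s['pixels'][:,:,::-1])
E
```

```text
t 12.03 case -140.1 75.1 65.1 yaw 127.0 F [-0.5 -0.3  0.2] q [ 14.  24. -17.  50.   0.  54.] w -0.0
53.0 [ 0.2  0.2 -0.9  0.  -0.  -0. ]
50.0 [-6.4 -0.6 -0.9  0.  -0.  -3. ]
47.0 [-13.   -0.9  -0.9   0.   -0.   -6. ]
44.0 [-19.6  -0.9  -0.9   0.   -0.   -9. ]
41.0 [-26.2  -0.6  -0.9   0.   -0.  -12. ]
38.0 [-32.8   0.   -0.9   0.   -0.  -15. ]
```

View pics/scene5.png

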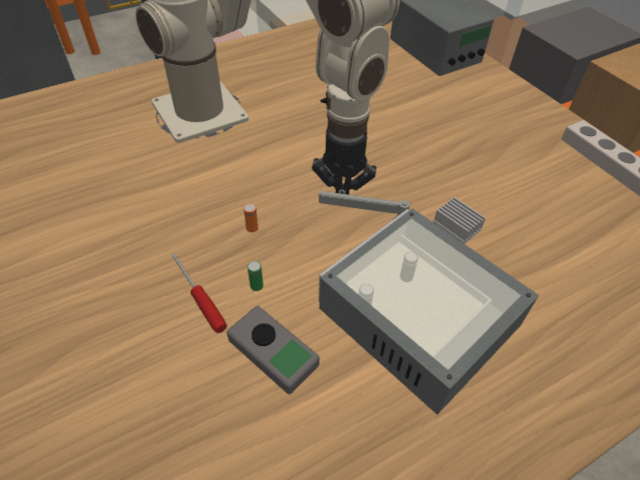

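Call:
{"method": "jog_arm", "body": {
  "increments": [
    [-6.6,-0.6,0,0,0,-3],
    [-13.2,-1,0,0,0,-6],
    [-19.8,-1,0,0,0,-9],
    [-26.4,-0.7,0,0,0,-12],
    [-33,0,0,0,0,-15]
  ]
}}

```text
time_s: 12.5
position: [509.5, 104.3, 65.0]
orientation: [[-0.907, 0.42, -0.0], [0.42, 0.907, 0.0], [0.0, -0.0, -1.0]]
contact_force: [-0.3, -0.1, -0.0]
grip_width: 0.0
```

Call:
{"method": "jog_arm", "body": {
  "increments": [
    [-6.6,-0.6,0,0,0,-3],
    [-13.2,-1,0,0,0,-6],
    [-19.8,-1,0,0,0,-9],
    [-26.4,-0.7,0,0,0,-12],
    [-33,0,0,0,0,-15]
  ]
}}

```text
time_s: 12.92
position: [539.6, 90.4, 65.0]
orientation: [[-0.985, 0.171, -0.0], [0.171, 0.985, -0.0], [0.0, -0.0, -1.0]]
contact_force: [0.3, -0.1, 0.6]
grip_width: -0.002
```

```bash
python3 b.py 23 20 17 14 11 8 6 4 2 0
```

```text
t 12.92 case -94.3 28.5 65.0 yaw 156.9 F [ 0.3 -0.1  0.6] q [10. 28. -9. 53. -0. 19.] w -0.0
23.0 [ 0.2  0.  -1.  -0.  -0.  -0.1]
20.0 [-6.4 -0.7 -1.  -0.  -0.  -3.1]
17.0 [-13.   -1.1  -1.   -0.   -0.   -6.1]
14.0 [-19.6  -1.1  -1.   -0.   -0.   -9.1]
11.0 [-26.2  -0.8  -1.   -0.   -0.  -12.1]
8.0 [-32.7  -0.1  -1.   -0.   -0.  -15.1]
6.0 [-37.1   0.6  -1.   -0.   -0.  -17.1]
4.0 [-41.4   1.3  -1.   -0.   -0.  -19.1]
2.0 [-45.7   2.3  -1.   -0.   -0.  -21.1]
0.0 [-50.    3.4  -1.   -0.   -0.  -23.1]
```

Call:
{"method": "jog_arm", "body": {
  "increments": [
    [-6.4,-0.7,0,0,0,-3],
    [-13,-1,0,0,0,-6],
    [-19.6,-1,0,0,0,-9],
    [-24,-0.9,0,0,0,-11],
    [-28,-0.6,0,0,0,-13]
  ]
}}

```text
time_s: 13.33
position: [567.2, 85.1, 64.9]
orientation: [[-0.999, -0.054, -0.0], [-0.054, 0.999, -0.0], [0.0, -0.0, -1.0]]
contact_force: [-0.8, -0.6, 0.2]
grip_width: 0.001
```

```bash
python3 b.py 10 8 6 4 3 2 1 0
```

```text
t 13.33 case -68.6 17.0 64.9 yaw 169.9 F [-0.8 -0.6  0.2] q [ 9. 31. -5. 54. -0.  5.] w 0.0
10.0 [-0.2 -0.1 -1.1 -0.  -0.  -0.1]
8.0 [-4.6 -0.6 -1.1 -0.  -0.  -2.1]
6.0 [-9.  -1.  -1.1 -0.  -0.  -4.1]
4.0 [-13.4  -1.2  -1.1  -0.   -0.   -6.1]
3.0 [-15.6  -1.2  -1.1  -0.   -0.   -7.1]
2.0 [-17.8  -1.2  -1.1  -0.   -0.   -8.1]
1.0 [-20.   -1.2  -1.1  -0.   -0.   -9.1]
0.0 [-22.2  -1.1  -1.1  -0.   -0.  -10.1]
```

Call:
{"method": "jog_arm", "body": {
  "increments": [
    [-3.5,-0.5,0,0,0,-1.6],
    [-7,-0.8,0,0,0,-3.2],
    [-10,-1,0,0,0,-4.6],
    [-13,-1.2,0,0,0,-6],
    [-15.5,-1.2,0,0,0,-7]
  ]
}}

```text
time_s: 13.75
position: [582.6, 84.8, 65.0]
orientation: [[-0.985, -0.175, -0.0], [-0.175, 0.985, -0.0], [0.0, -0.0, -1.0]]
contact_force: [0.1, -0.8, 0.3]
grip_width: 0.001
```

Call:
{"method": "jog_arm", "body": {
  "increments": [
    [-1.2,0,0,0,0,-0.6],
    [-2.4,0,0,0,0,-1.2],
    [-3.6,0,0,0,0,-1.8],
    [-4.8,0,0,0,0,-2.4],
    [-6,0,0,0,0,-3]
  ]
}}

```text
time_s: 14.17
position: [588.6, 85.8, 64.9]
orientation: [[-0.974, -0.228, -0.0], [-0.228, 0.974, -0.0], [0.0, -0.0, -1.0]]
contact_force: [-0.7, 0.4, -0.3]
grip_width: -0.002
```

```bash
python3 b.py 2 0
python3 - <<'E'
from h import *
from workcell import r
for n in("scene","top"):
    s=r.snapshot(n); cv2.imwrite(f'pics/{n}6.png',s['pixels'][:,:,::-1])
E
```

```text
t 14.17 case -47.6 12.8 64.9 yaw 179.9 F [-0.7  0.4 -0.3] q [ 8. 33. -1. 56. -0. -5.] w -0.0
2.0 [ 3.7 -0.1 -1.1 -0.  -0.   1.9]
0.0 [-0.6 -0.8 -1.1 -0.  -0.  -0.1]
```

View pics/scene6.png

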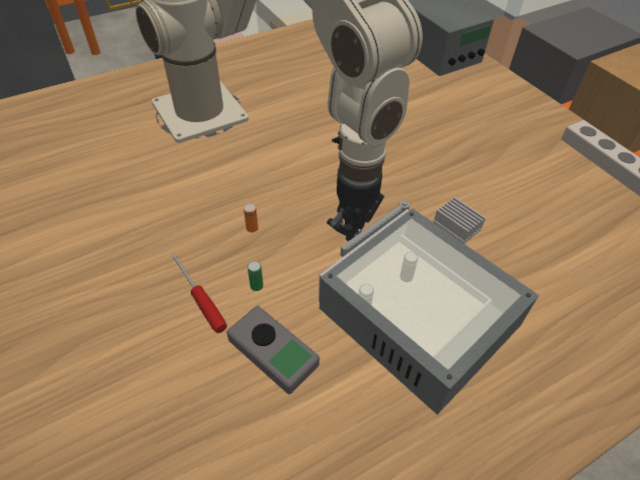

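Call:
{"method": "jog_arm", "body": {
  "increments": [
    [-0.5,0,0,0,0,0],
    [-1,0,0,0,0,0],
    [-1.5,0,0,0,0,0],
    [-2,0,0,0,0,0],
    [-2,0,0,0,0,0]
  ]
}}

```text
time_s: 14.68
position: [589.9, 86.1, 64.9]
orientation: [[-0.974, -0.227, -0.001], [-0.227, 0.974, -0.0], [0.002, 0.0, -1.0]]
contact_force: [-2.7, -1.2, 3.6]
grip_width: -0.001
```

```bash
python3 b.py 0
```

```text
t 14.68 case -46.3 12.8 64.9 yaw 179.9 F [-2.7 -1.2  3.6] q [ 8. 33. -1. 56. -0. -5.] w -0.0
0.0 [ 0.7 -0.8 -1.1  0.  -0.1 -0.1]
```

Call:
{"method": "jog_arm", "body": {
  "increments": [
    [-0.5,0,0,0,0,0],
    [-1,0,0,0,0,0],
    [-1,0,0,0,0,0]
  ]
}}

```text
time_s: 14.93
position: [589.9, 86.2, 64.9]
orientation: [[-0.974, -0.227, -0.003], [-0.227, 0.974, -0.001], [0.003, 0.0, -1.0]]
contact_force: [-6.7, -1.9, 5.5]
grip_width: 0.001
```

Call:
{"method": "jog_arm", "body": {
  "increments": [
    [4,0,0,0,0,0],
    [16,0,0,0,0,0],
    [36,0,0,0,0,0],
    [64,0,-15,0,0,0],
    [96,0,-40,0,0,0]
  ]
}}

```text
time_s: 15.35
position: [496.6, 64.6, 102.8]
orientation: [[-0.974, -0.227, -0.003], [-0.227, 0.974, -0.0], [0.003, 0.0, -1.0]]
contact_force: [-0.6, -0.4, 0.6]
grip_width: 0.0
```

Call:
{"method": "jog_arm", "body": {
  "increments": [
    [10,30,-20,0,0,0],
    [20,60,-40,0,0,0],
    [30,90,-60,0,0,0],
    [40,120,-70,0,0,0],
    [50,150,-80,0,0,0]
  ]
}}

```text
time_s: 15.77
position: [415.7, 201.1, 186.7]
orientation: [[-0.974, -0.226, 0.004], [-0.226, 0.974, 0.002], [-0.005, 0.001, -1.0]]
contact_force: [0.1, 0.1, -0.0]
grip_width: 0.001
```

Call:
{"method": "jog_arm", "body": {
  "increments": [
    [5,35,0,0,0,0],
    [10,70,0,0,0,0],
    [15,105,0,0,0,0],
    [20,130,0,0,0,0],
    [20,140,0,0,0,0]
  ]
}}

```text
time_s: 16.18
position: [363.0, 334.8, 185.2]
orientation: [[-0.973, -0.231, 0.001], [-0.231, 0.973, 0.003], [-0.002, 0.003, -1.0]]
contact_force: [0.0, -0.1, -0.1]
grip_width: 0.002
```

```bash
python3 - <<'E'
from h import *
from workcell import r
now()
for n in("scene","top"):
    s=r.snapshot(n); cv2.imwrite(f'pics/{n}7.png',s['pixels'][:,:,::-1])
    pickle.dump(s,open(n+'7.pkl','wb'))
    a=s['pixels'][:,:,::-1]
    if n=='top': cv2.imwrite('pics/crop7.png',cv2.resize(a[120:280,110:350],(800,533),interpolation=cv2.INTER_CUBIC))
E
```

```text
t 16.18 case -210.2 306.8 185.2 yaw 180.1 F [ 0.  -0.1 -0.1] q [43. 15. -8. 66.  0. 29.] w 0.0
```

View pics/scene7.png

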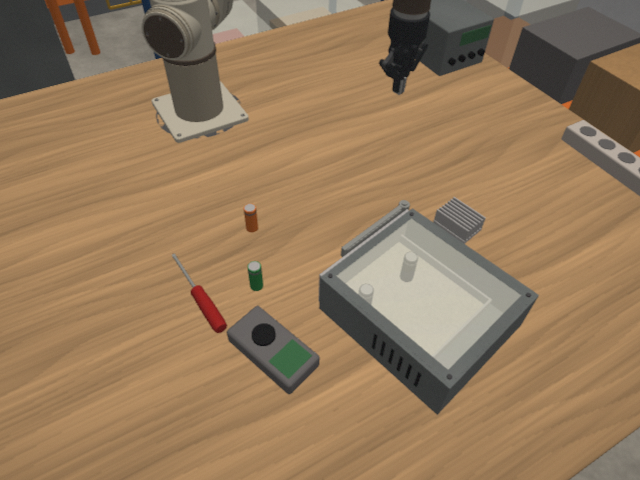

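View pics/crop7.png

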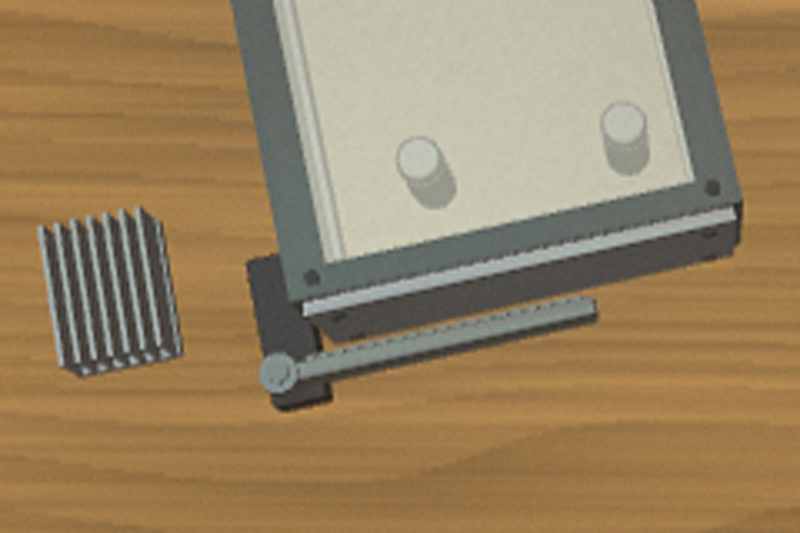

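```bash
python3 - <<'E'
from h import *
from workcell import r
s=pickle.load(open('top7.pkl','rb'))
k=240/800
f=lambda u,v,z:(lambda p:np.array([(p-o)@ex,(p-o)@ey]))(ray(s,110+u*k,120+v*k,z)[:2])
a,b=f(279,369,75),f(594,307,71); print('bar',a,b,np.degrees(np.arctan2(-(b-a)[0],-(b-a)[1])))
print('bar upper edge',f(300,360,71),f(592,297,71)); print('panel outer top',f(305,315,90),f(736,219,90))
r.close_job()
E
```

```text
bar [-28.60771875 134.67071289] [-31.90413109 -32.93148547] 1.1267523243373256
bar upper edge [-25.44295384 123.77075159] [-26.41149708 -33.04010145]
panel outer top [ -7.0739446  113.39700499] [  -6.79292176 -115.09194557]
the job is handed in; nothing more can be done
```

The tray is shut and the steel bar lies straight across its front. The job was handed in at about 16 s with the arm well clear.

- **Tray:** I pushed it shut slowly with the closed fingertips until it met its stop, about 10 N along the push and 13 N in all at the end. In the last top view the panel's outer face is about 7 mm in front of the case; the nominal shut value is 8 mm.
- **Capacitors:** both are standing upright in the last pictures.
- **Bar:** I pushed it round on its outer side until it met its end stop, at about 7 N along the push. My two picture measurements of its angle disagree slightly. The bar's edge gives about 0.4° and the pivot-to-end line about 1.1°, which is close to what I can read off the picture. The force rose at the position expected for 0°.
- **Other items:** the multimeter, screwdriver and heat sink look unmoved in the pictures; I did not measure them.

No check failed.

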